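# Index the leather disc under the bench press and press it

## Task

With a fingertip, push an arm of the three-armed turntable round (either way) until the leather disc lying on one of its pads is centred under the foot of the bench press, to within about a centimetre, and let it come to rest there. Then press the black knob on top of the press down with a fingertip so that the foot bears firmly on the disc, hold it for about half a second, let it spring back up and move clear. The disc must stay lying on its pad and never be lifted, the press must not be brought down unless the disc is under it, and the other things on the table stay where they are.

Things in the scene. Friction and masses are not known exactly. Their poses are not given: they have to be found in the camera images.
- turntable: Three-armed aluminium turntable: turns either way without limit about a vertical axis, stays where left (about 1.5 N on an arm, 65 mm from the axis). Origin on the axis at table height, z up; x along the arm that carries the disc, other arms at +120 and -120 degrees. Hub radius 26 mm, top 76 mm above the table
- push_point (a point): Point on the centre line of the disc's arm, 65 mm from the axis, 53 mm above the table: a good place to push any arm from the side. Arms are bars 18 mm wide, sides 46 to 60 mm above the table, bare from the hub to 89 mm from the axis; beneath is open space (only the spindle: foot radius 50 mm and up to 14 mm high, stem radius 18 mm)
- disc_pad (a point): Centre of the top face of the pad that carries the disc, 125 mm out along the turntable's x axis, 66 mm above the table. Each arm ends in such a round pad, radius 36 mm, with three pins 4.5 mm tall; the other two pads are empty
- leather_disc: Stiff tan leather disc, 56 mm across, 5 mm thick, lying loose between three small pins on one pad of the turntable. Origin at the centre of its underside
- plunger: Spring plunger of the press: steel foot 24 mm across, rod, black flat round knob 34 mm across on top. Origin at the centre of the foot's underside, 81 mm above the table when up; knob's top face 114 mm above the origin. Slides straight down: moves from about 2 N, foot meets the disc after 10 mm at about 3 N, 6 to 10 N in all bears firmly; springs up when released. Travel without a disc 14 mm
- press: Grey bench press, fixed. Origin on the turntable's axis at table height. Along its x axis: plunger 125 mm out, post (36 x 40 mm, 158 mm tall) 217 mm out on a base plate 90 x 120 x 12 mm. A head 34 to 40 mm wide, from 105 to 235 mm out, 117 to 167 mm above the table, overhangs the pads' circle: keep the gripper's body clear of it while pushing arms
- glue_bottle: white squeeze glue bottle, 62 mm across, 154 mm tall with its nozzle; bystander, origin under its centre
- thread_spool: red thread spool, 44 mm across, 50 mm tall; bystander, origin under its centre
- spare_disc_a: spare leather disc, 56 mm across, 5 mm thick, lying on the table; bystander, not the one to press
- spare_disc_b: darker spare leather disc, 56 mm across, 5 mm thick, lying on the table; bystander
- snap_bowl: small steel bowl, 90 mm across, 35 mm tall; bystander
- mallet: wooden mallet lying down, 240 mm long; bystander
- wax_tin: round metal tin, 70 mm across, about 40 mm tall; bystander
Things that resemble listed ones, but are neither listed nor needed, are in the scene too. What is meant by the press is not green, and is the larger of those in its own colour.

How it is judged:
On the way, in this order (a step that is already met when the one before it is completed fails the run):
1. the disc, on its pad, is at rest centred within 10 mm under the foot, the press up (horizontal distance between leather_disc and plunger below 0.01 m and linear speed of leather_disc below 0.01 m/s and height (world z) of plunger above 0.078 m), for 0.3 s.
2. the foot bears on the disc with more than 1 N for 0.4 s (horizontal distance between leather_disc and plunger below 0.01 m and contact force between plunger and leather_disc above 1 N), for 0.4 s.
At the end, for the whole second after the job is handed in: The disc lies flat on its pad (within 6 mm of the pad's centre), at rest, its centre within 10 mm of the press foot's axis seen from above, and the press is up again (within 3 mm) (all of step 1 and distance between leather_disc and disc_pad below 0.006 m and angle between leather_disc's own z axis and vertical below 0.08 rad); the robot touches nothing.
It fails at once if the disc is lifted or knocked off its pad (height (world z) of leather_disc above 0.074 m or distance between leather_disc and disc_pad above 0.012 m).
It fails at once if the press is brought down (over 6 mm) while the disc is not under its foot (height (world z) of plunger below 0.075 m and horizontal distance between leather_disc and plunger above 0.013 m).
It fails at once if a bystander is moved more than 20 mm (distance of any of glue_bottle, thread_spool, spare_disc_a, spare_disc_b, snap_bowl, mallet, wax_tin from where it was at the start of the episode above 0.02 m).
It also fails if it takes over 64 s, if anything falls off the work surface, if the arm or the gripper's body presses on something with over 40 N, if the wrist force passes 120 N, or if a joint passes its speed limit or range.

## Robot

A 7-joint arm with a two-finger parallel gripper is mounted at the origin on the work surface. World frame = base frame: x ahead of the robot, y to its left, z up, the work surface at z = 0. Lengths are in m, angles in rad, forces in N, time in s.
With the tool pointing down it reaches from about 0.4 to 0.85 m from the base axis. Payload 4.5 kg.
Tool frame: the origin (TCP) lies on the centre line of the jaws, within the pads' length; the fingertips stand r.tips_ahead ahead of it and the grasp point (between the pads) is the TCP (r.tips_ahead is the distance from the TCP to the fingertips, in m); z points along the fingers, y is the direction in which the jaws open and shut (so a half turn about z gives the same grasp; the last joint's range is limited). The gripper opens to 88 mm and grips with 3 to 60 N. Pads are 18 mm wide; open, the fingers measure 123 mm over their backs; the gripper's body (75 mm by 187 mm) begins 45 mm behind the grasp point.
Start: joints at [-1.115, 0.689, -0.195, 1.565, 0.157, 0.902, -0.215], TCP at [0.256, 0.57, 0.258] pointing down, gripper open.
Joint ranges: [-3.01, 3.01], [-0.46, 2.08], [-1.47, 1.51], [0.13, 2.56], [-1, 4.14], [0.04, 2.09], [-2.66, 2.66]. Speed limits (rad/s): [2.57, 2.57, 3.14, 3.14, 3.14, 3.14, 3.14].

## Interface

Orientations are given as a unit quaternion [x, y, z, w].
In Python, from plant import r gives the robot as it stands.
- The arm moves only by the shell command python3 -m inch 'ROWS' [FORCE]. ROWS is JSON, a list of rows, each a list of 5 numbers: the shift along the world's x, y, z in units of 25 mm (1.0 is 25 mm), then the turn about the world's z in units of 6 degrees (1.0 is 6 degrees), then the finger opening in mm, from 0 to 88.1. A call has 1 to 5 rows; each row shifts and turns the commanded pose from where the row before left it; what a row does not reach is not made up. A row lasts 1/10 s, in which the tool goes at most 50 mm and 8.59 degrees, less where a joint would pass 70% of its speed; a pose out of reach is approached as far as the arm can. A call is refused whole if a number of a shift passes 1 or a number of a turn 1, either way. A call with a gripper value outside its range is refused whole. The fingers move at their own pace and stop on an object; FORCE is the grip in N (left out, the last holds). Time passes only in rows, so rows that do not move let the fingers close. It gives the time, the measured TCP pose, the force and the opening at its end, in the units of the state.
- r.get_state(): the state, without advancing time (a new reading comes with each control period).
- r.snapshot(name): name is "scene" or "top" or "wrist"; returns a dict with "pixels" (400x640x3 uint8, red, green, blue), "range_z" (400x640 float32, m along the optical axis (not along the pixel's ray), 0 where there is no reading), "K" (3x3 intrinsics, pixels), "position" and "attitude" of the camera in the world. Camera axes: x right, y up, looking along -z (the intrinsics and any distortion apply to the point x, -y, -z); pixel columns grow to the right and rows downward; lengths in m; the calibration is good to about 2 mm. A picture is of the moment at which its call begins.
- r.finish_job(): hands the job in, once; it reports no verdict.
The state is a dict: "clock": time; "q": joint angles; "qd": joint speeds; "joint_torque": joint torques, N m; "tool_pos": TCP position; "eef_rot": TCP orientation; "contact_force": force on the tool from outside, world axes, zero at the start; "moment": the same for the moment, N m; "opening": opening from 0.0 (shut) to 1.0 (fully open).
Only numpy, scipy, OpenCV 4.12 (cv2) and the standard library are available. Lean on these libraries where they do the work, as an engineer would, in place of code of your own. Each camera call takes 0.05 s, during which the arm holds its last target. There are 200 camera calls.

## Working session

There is one attempt and no reset: what is moved stays moved. The work goes in short steps, Python scripts to look and compute and a shell command to move; the robot and the scene stay as the last step left them, time stands still between calls to the robot, and variables do not carry over. Pictures are saved under pics/ and viewed, about 8 in all and at most 12, crops included, and the job is handed in when it is done.

```bash
ls; mkdir -p pics
cat > h.py <<'E'
import numpy as np, cv2
from plant import r
from scipy.spatial.transform import Rotation as R
def snap(n,f):
    s=r.snapshot(n); cv2.imwrite('pics/'+f+'.png',s['pixels'][:,:,::-1]); np.savez('pics/'+f+'.npz',**{k:np.array(v) for k,v in s.items()}); return s
def cloud(f):
    s=np.load('pics/'+f+'.npz'); z=s['range_z'];K=s['K']
    v,u=np.mgrid[0:400,0:640]
    P=np.stack([(u-K[0,2])/K[0,0]*z,-(v-K[1,2])/K[1,1]*z,-z],-1)
    a=s['attitude']; M=a if a.shape==(3,3) else R.from_quat(a).as_matrix()
    P=P@M.T+s['position']; P[z==0]=np.nan
    return s['pixels'],P
E
python3 - <<'E'
from h import *
s=snap('top','t0');print(s.keys(),s['K'],s['position'],s['attitude'])
s=snap('scene','s0')
print(r.get_state(),r.tips_ahead)
E
```

```text
pics
dict_keys(['pixels', 'range_z', 'K', 'position', 'attitude']) [[510.92401528   0.         316.71906086]
 [  0.         510.92401528 195.21532061]
 [  0.           0.           1.        ]] [ 0.30892699 -0.01938515  1.64280219] [ 0.03118577 -0.0291308  -0.70107351  0.71181092]
{'clock': 0.1, 'q': array([-1.11523749,  0.68988996, -0.19451608,  1.56620841,  0.15725929,
        0.90247802, -0.21509864]), 'qd': array([-0.00134321, -0.00137253, -0.00085282, -0.00407438, -0.00097657,
       -0.0025385 , -0.00182565]), 'joint_torque': array([-2.91535231e-03, -5.28499496e+01, -1.27180159e+00, -1.53839278e+01,
       -5.26220386e-02,  1.98239715e-03,  3.73993930e-05]), 'tool_pos': array([0.25567125, 0.56974708, 0.25700485]), 'eef_rot': array([ 2.09297637e-01,  9.77851656e-01, -7.89337377e-04, -1.25775801e-04]), 'contact_force': array([ 0.45259306, -0.30584664, -0.7351867 ]), 'moment': array([ 0.01881446, -0.02611889, -0.02829348]), 'opening': 1.0034298785661295} 0.019
```

View pics/t0.png

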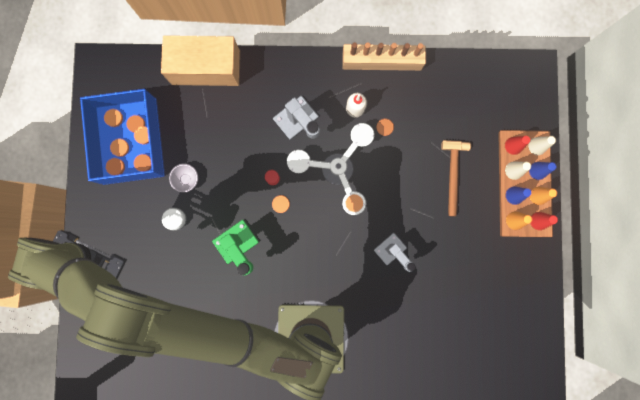

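View pics/s0.png

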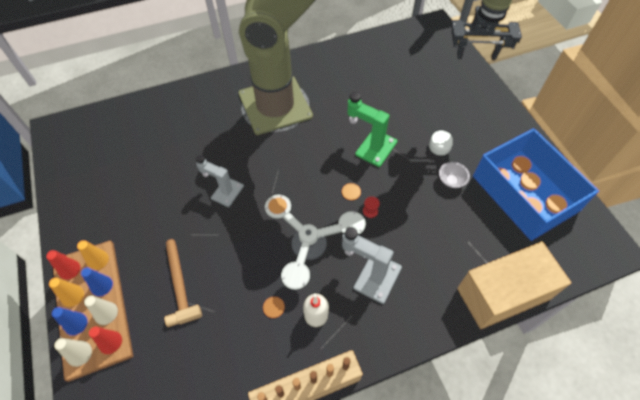

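The top view shows the turntable hub at (338,166) and the disc's pad at (354,203). The larger grey press is at (296,117) with its knob near (313,128); the smaller grey one at (395,250) and the green one are decoys.

Run:
```python
from h import *
for f in('t0','s0'):
    I,P=cloud(f); X,Y,Z=P[...,0],P[...,1],P[...,2]
    def st(n,m):
        m=m&np.isfinite(Z); q=P[m]
        if len(q): print(f,n,m.sum(),'mid',((q.max(0)+q.min(0))/2).round(4),'mean',q.mean(0).round(4),'size',np.ptp(q,axis=0).round(3))
    if f=='t0':
        for u,v in [(338,166),(354,203),(362,134),(298,161),(313,128),(296,117),(357,104),(385,127),(272,178),(281,204),(395,250),(450,250)]: print((u,v),P[v,u].round(3))
        hub=P[166,338]
    d=np.hypot(X-hub[0],Y-hub[1])
    st('hub',(d<.04)&(Z>.071)&(Z<.082))
    ring=(d>.08)&(d<.175)
    tan=(I[...,0].astype(int)-I[...,2]>60)
    st('disc',ring&tan&(Z>.055)&(Z<.085))
    pads=(ring&~tan&(Z>.055)&(Z<.08)).astype('uint8')
    n,L=cv2.connectedComponents(pads)
    for i in range(1,n):
        if (L==i).sum()>60: st('pad',L==i)
    st('knob',(d<.17)&(Z>.185)&(Z<.205))
    st('head',(d<.3)&(Z>.158)&(Z<.175))
```

```text
(338, 166) [ 0.535 -0.078  0.073]
(354, 203) [ 0.421 -0.129  0.074]
(362, 134) [ 0.637 -0.152  0.069]
(298, 161) [0.551 0.047 0.058]
(313, 128) [ 0.624 -0.001  0.205]
(296, 117) [0.667 0.051 0.159]
(357, 104) [ 0.723 -0.133  0.104]
(385, 127) [ 0.676 -0.233  0.002]
(272, 178) [0.497 0.127 0.051]
(281, 204) [0.419 0.1   0.01 ]
(395, 250) [ 0.28  -0.249  0.114]
(450, 250) [ 0.28  -0.443 -0.004]
t0 hub 132 mid [ 0.5336 -0.0769  0.0756] mean [ 0.5341 -0.0769  0.0743] size [0.047 0.047 0.009]
t0 disc 233 mid [ 0.421  -0.1293  0.072 ] mean [ 0.4216 -0.1288  0.0717] size [0.05 0.05 0.02]
t0 pad 425 mid [ 0.6341 -0.1524  0.0666] mean [ 0.6343 -0.1502  0.0659] size [0.074 0.07  0.022]
t0 pad 424 mid [0.55   0.0416 0.0667] mean [0.5482 0.0446 0.0661] size [0.071 0.078 0.023]
t0 pad 199 mid [ 0.4246 -0.1284  0.0669] mean [ 0.4229 -0.1255  0.0665] size [0.075 0.072 0.023]
t0 knob 108 mid [0.6306 0.0025 0.1936] mean [0.6303 0.0023 0.194 ] size [0.034 0.029 0.016]
t0 head 196 mid [0.6676 0.033  0.1655] mean [0.6723 0.0387 0.1616] size [0.112 0.096 0.015]
s0 hub 207 mid [ 0.5392 -0.0775  0.076 ] mean [ 0.5385 -0.0771  0.0743] size [0.05 0.05 0.01]
s0 disc 222 mid [ 0.4254 -0.127   0.0718] mean [ 0.425  -0.1274  0.072 ] size [0.053 0.05  0.012]
s0 pad 242 mid [ 0.4266 -0.1272  0.0665] mean [ 0.429  -0.1272  0.0676] size [0.079 0.071 0.02 ]
s0 pad 400 mid [0.5493 0.0407 0.0659] mean [0.5463 0.0464 0.067 ] size [0.072 0.083 0.019]
s0 pad 583 mid [ 0.6362 -0.1505  0.0665] mean [ 0.6377 -0.1499  0.0671] size [0.075 0.071 0.021]
s0 knob 154 mid [0.6337 0.0034 0.1931] mean [0.6355 0.0019 0.195 ] size [0.033 0.033 0.016]
s0 head 369 mid [0.6751 0.0335 0.1651] mean [0.6767 0.0349 0.1615] size [0.108 0.099 0.014]
```

Measured: hub (0.5365, -0.077) and knob (0.632, 0.003). The knob is 125 mm from the hub at bearing 39.9°, as specified. The disc's arm is at bearing 204.3°, so I need -164.4°. I'll push the disc's arm clockwise about 85°, then the next arm for the rest, which keeps the gripper away from the press head.

```bash
python3 -m inch '[[0.5,-1,0,0,0],[0.5,-1,0,0,0],[0.5,-1,0,0,0],[0.5,-1,0,0,0],[0.5,-1,0,0,0]]' 10
python3 -m inch '[[0.5,-1,0,-0.5,0],[0.5,-1,0,-0.5,0],[0.5,-1,0,-0.5,0],[0.5,-1,0,-0.5,0],[0.5,-1,0,0,0]]'
python3 -m inch '[[0.5,-1,0,-0.5,0],[0.5,-1,0,-0.5,0],[0.5,-1,0,-0.5,0],[0.5,-1,0,-0.5,0],[0.5,-1,0,0,0]]'
python3 -m inch '[[0.3,-1,0,0,0],[0.3,-1,0,0,0],[0.3,-1,0,0,0],[0.3,-1,0,0,0],[0.3,-1,0,0,0]]'
python3 -m inch '[[0,-1,0,0,0],[0,-1,0,0,0],[0,-1,0,0,0],[0,-1,0,0,0],[0,-1,0,0,0]]'
```

```text
clock: 0.6
tool_pos: [0.3187, 0.4439, 0.2574]
eef_rot: [0.209, 0.978, -0.0, -0.0]
contact_force: [0.6, -0.5, 0.5]
opening: 0.572
clock: 1.1
tool_pos: [0.3811, 0.319, 0.2575]
eef_rot: [0.311, 0.95, -0.0, -0.0]
contact_force: [-0.5, -0.2, -0.1]
opening: 0.117
clock: 1.6
tool_pos: [0.4435, 0.1941, 0.2575]
eef_rot: [0.409, 0.913, -0.0, -0.0]
contact_force: [0.2, -0.2, 1.1]
opening: 0.003
clock: 2.1
tool_pos: [0.4808, 0.0691, 0.2575]
eef_rot: [0.408, 0.913, -0.0, -0.0]
contact_force: [0.2, 1.1, 0.3]
opening: 0.004
clock: 2.6
tool_pos: [0.4806, -0.0558, 0.2575]
eef_rot: [0.408, 0.913, -0.0, -0.0]
contact_force: [-0.1, -0.1, 0.6]
opening: 0.001
```

```bash
python3 -m inch '[[0.12,-1,0,0,0],[0.12,-1,0,0,0],[0.12,-1,0,0,0],[0,0,-1,0,0],[0,0,-1,0,0]]'
python3 -m inch '[[0,0,-1,0,0],[0,0,-1,0,0],[0,0,-1,0,0],[0,0,0,0,0],[0,0,0,0,0]]'
python3 - <<'E'
from h import *
snap('scene','s1'); snap('top','t1')
print(r.get_state()['tool_pos'])
E
```

```text
clock: 3.1
tool_pos: [0.4902, -0.1311, 0.2074]
eef_rot: [0.409, 0.912, 0.0, 0.001]
contact_force: [0.7, 0.5, 0.1]
opening: 0.002
clock: 3.6
tool_pos: [0.4897, -0.1297, 0.1328]
eef_rot: [0.408, 0.913, -0.0, -0.0]
contact_force: [-0.4, -0.8, -0.1]
opening: 0.005
[ 0.49051104 -0.12987183  0.13378052]
```

View pics/s1.png

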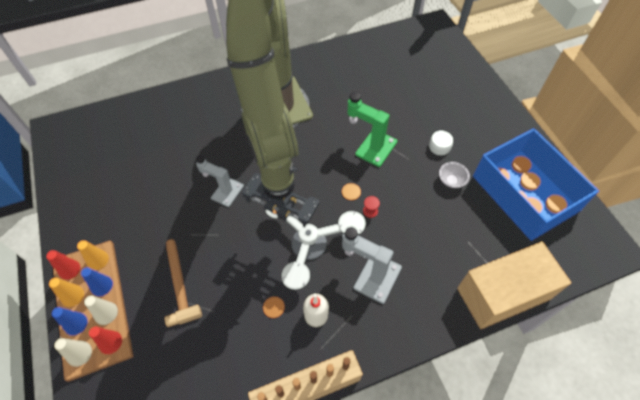

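Picture s1 shows the closed gripper hovering just outside the disc's arm at about (285,200). Nothing has moved.

```bash
python3 -m inch '[[0,0,-0.7,-0.75,0],[0,0,-0.7,-0.75,0],[0,0,-0.7,-0.75,0],[0,0,-0.7,-0.75,0],[0,0,0,0,0]]'
python3 - <<'E'
from h import *
hub=np.array([.5365,-.077])
p=lambda t:hub+R.from_euler('z',t,degrees=True).as_matrix()[:2,:2]@[.065,.018]
s=r.get_state();print(s['tool_pos'],s['contact_force'])
prev=s['tool_pos'][:2]
for t in 204.3-4.2*np.arange(0,21):
    q=p(t);print(round(t,1),((q-prev)/.025).round(2));prev=q
E
```

```text
clock: 4.2
tool_pos: [0.4897, -0.1295, 0.0624]
eef_rot: [0.546, 0.838, -0.0, -0.0]
contact_force: [-1.4, -0.5, 0.0]
opening: 0.008
[ 0.48973857 -0.12950271  0.06235289] [-1.43969965 -0.46147441  0.03049253]
204.3 [-0.2   0.37]
200.1 [-0.12  0.16]
195.9 [-0.11  0.16]
191.7 [-0.1   0.17]
187.5 [-0.08  0.18]
183.3 [-0.07  0.18]
179.1 [-0.06  0.19]
174.9 [-0.04  0.19]
170.7 [-0.03  0.2 ]
166.5 [-0.01  0.2 ]
162.3 [0.  0.2]
158.1 [0.01 0.2 ]
153.9 [0.03 0.2 ]
149.7 [0.04 0.19]
145.5 [0.06 0.19]
141.3 [0.07 0.18]
137.1 [0.08 0.18]
132.9 [0.1  0.17]
128.7 [0.11 0.16]
124.5 [0.12 0.16]
120.3 [0.13 0.15]
```

```bash
python3 -m inch '[[-0.1,0.18,0,0,0],[-0.1,0.19,0,0,0],[-0.12,0.16,0,-0.7,0],[-0.11,0.16,0,-0.7,0],[-0.1,0.17,0,-0.7,0]]'
python3 -m inch '[[-0.08,0.18,0,-0.7,0],[-0.07,0.18,0,-0.7,0],[-0.06,0.19,0,-0.7,0],[-0.04,0.19,0,-0.7,0],[-0.03,0.20,0,-0.7,0]]'
python3 -m inch '[[-0.01,0.20,0,-0.7,0],[0,0.20,0,-0.7,0],[0.01,0.20,0,-0.7,0],[0.03,0.20,0,-0.7,0],[0.04,0.19,0,-0.7,0]]'
python3 -m inch '[[0.06,0.19,0,-0.7,0],[0.07,0.18,0,-0.7,0],[0.08,0.18,0,-0.7,0],[0.10,0.17,0,-0.7,0],[0.11,0.16,0,-0.7,0]]'
python3 -m inch '[[0.10,0.14,0,-0.6,0],[0.06,0.08,0,-0.3,0],[0,0,0,0,0],[0,0,0,0,0]]'
python3 - <<'E'
from h import *
snap('top','t2'); snap('scene','s2')
print(r.get_state()['tool_pos'])
E
```

```text
clock: 4.7
tool_pos: [0.4775, -0.1086, 0.064]
eef_rot: [0.636, 0.772, 0.001, 0.002]
contact_force: [1.3, -1.5, -0.2]
opening: 0.01
clock: 5.2
tool_pos: [0.4705, -0.0851, 0.064]
eef_rot: [0.766, 0.643, 0.001, 0.001]
contact_force: [0.4, -1.4, -0.9]
opening: 0.004
clock: 5.7
tool_pos: [0.4722, -0.0603, 0.0639]
eef_rot: [0.87, 0.493, 0.001, 0.001]
contact_force: [0.3, -2.7, -0.5]
opening: 0.004
clock: 6.2
tool_pos: [0.4821, -0.0378, 0.0639]
eef_rot: [0.945, 0.326, 0.001, 0.0]
contact_force: [-0.6, -1.0, 1.0]
opening: 0.003
clock: 6.6
tool_pos: [0.4859, -0.0321, 0.0631]
eef_rot: [0.959, 0.283, 0.0, -0.0]
contact_force: [-0.4, -0.5, -0.5]
opening: 0.004
[ 0.48585482 -0.03232608  0.06292563]
```

View pics/s2.png

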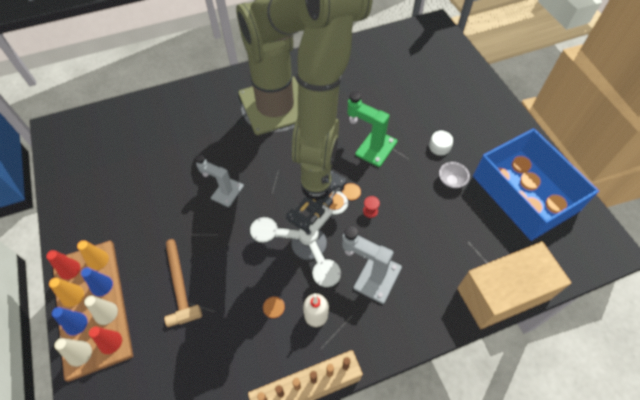

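s2: The turntable has turned about 82°, and the disc is still on its pad at (337,203). Next I compute the current arm angles and the position behind the next arm.

```bash
cat >> h.py <<'E'
hub=np.array([.5365,-.077])
def off(a,r_,o): return hub+R.from_euler('z',a,degrees=True).as_matrix()[:2,:2]@[r_,o]
def arms(f):
    I,P=cloud(f);d=P[...,:2]-hub;rr=np.hypot(d[...,0],d[...,1]);Z=P[...,2]
    I=I.astype(int);white=(I.min(-1)>120)&(I.max(-1)-I.min(-1)<40)
    m=((rr>.085)&(rr<.165)&(Z>.055)&(Z<.076)).astype('uint8')
    n,L=cv2.connectedComponents(m)
    for i in range(1,n):
        q=P[L==i]
        if len(q)>60:
            c=(q.max(0)+q.min(0))/2;e=c[:2]-hub;print(f,len(q),c.round(4),'r',np.hypot(*e).round(4),'ang',np.degrees(np.arctan2(e[1],e[0])).round(1)%360,np.ptp(q,axis=0).round(3))
E
python3 - <<'E'
from h import *
arms('t2');arms('s2')
s=r.get_state();c=s['tool_pos'][:2]
for o in(.03,.04): t=off(243,.065,o);print(t,(t-c)/.025)
E
```

```text
t2 414 [ 0.6584 -0.074   0.0656] r 0.1219 ang 1.4 [0.073 0.069 0.02 ]
t2 421 [ 0.4782 -0.1865  0.0655] r 0.1241 ang 242.0 [0.07  0.072 0.019]
s2 292 [0.4767 0.0292 0.0654] r 0.1219 ang 119.4 [0.063 0.071 0.021]
s2 493 [ 0.4797 -0.1863  0.0652] r 0.1232 ang 242.5 [0.072 0.072 0.019]
s2 566 [ 0.6601 -0.072   0.0668] r 0.1237 ang 2.3 [0.077 0.07  0.016]
[ 0.53372081 -0.14853514] [ 1.91463957 -4.6483624 ]
[ 0.54263088 -0.15307504] [ 2.27104218 -4.8299586 ]
```

```bash
python3 -m inch '[[-0.17,-0.1,0,0,0],[-0.17,-0.1,0,0,0],[0,0,1,1,0],[0,0,1,1,0],[0,0,0,1,0]]'
python3 -m inch '[[0.2,-0.5,0,1,0],[0.2,-0.5,0,1,0],[0.2,-0.5,0,1,0],[0.2,-0.5,0,1,0],[0.2,-0.5,0,1,0]]'
python3 -m inch '[[0.3,-0.5,0,1,0],[0.3,-0.5,0,1,0],[0.3,-0.5,0,1,0],[0.2,-0.3,0,1,0],[0.2,-0.2,0,1,0]]'
python3 -m inch '[[0,0,0,1,0],[0,0,0,1,0],[0,0,0,1,0],[0,0,0,1,0],[0,0,0,1,0]]'
python3 -m inch '[[0,0,0,1,0],[0,0,0,1,0],[0,0,0,0,0],[0,0,0,0,0]]'
```

```text
clock: 7.2
tool_pos: [0.4779, -0.0382, 0.1148]
eef_rot: [0.902, 0.431, 0.001, 0.001]
contact_force: [0.9, -0.2, -0.6]
opening: 0.007
clock: 7.7
tool_pos: [0.5018, -0.1009, 0.1126]
eef_rot: [0.76, 0.65, -0.0, -0.0]
contact_force: [0.4, 0.3, -0.6]
opening: 0.008
clock: 8.2
tool_pos: [0.5342, -0.1513, 0.1126]
eef_rot: [0.566, 0.824, -0.0, -0.0]
contact_force: [-0.0, -0.2, -0.4]
opening: 0.007
clock: 8.7
tool_pos: [0.534, -0.1503, 0.1125]
eef_rot: [0.333, 0.943, 0.0, -0.0]
contact_force: [-0.3, -1.0, -0.0]
opening: 0.002
clock: 9.1
tool_pos: [0.5343, -0.1502, 0.1126]
eef_rot: [0.236, 0.972, 0.0, -0.0]
contact_force: [0.7, 0.1, -0.8]
opening: 0.006
```

```bash
python3 -m inch '[[0,0,-0.5,0,0],[0,0,-0.5,0,0],[0,0,-0.5,0,0],[0,0,-0.45,0,0],[0,0,0,0,0]]'
python3 - <<'E'
from h import *
p=lambda t:off(t,.065,.018)
s=r.get_state();print(s['tool_pos'],s['contact_force'])
prev=s['tool_pos'][:2]
for t in 242.2-4.2*np.arange(0,19):
    q=p(t);print(round(t,1),((q-prev)/.025).round(2));prev=q
E
```

```text
clock: 9.6
tool_pos: [0.5336, -0.1496, 0.0619]
eef_rot: [0.235, 0.972, -0.0, -0.002]
contact_force: [-1.0, -0.3, -0.0]
opening: 0.003
[ 0.5336029  -0.14959358  0.06188515] [-0.95183392 -0.28535542 -0.01041749]
242.2 [-0.46  0.27]
238.0 [-0.19  0.05]
233.8 [-0.19  0.06]
229.6 [-0.18  0.08]
225.4 [-0.18  0.09]
221.2 [-0.17  0.1 ]
217.0 [-0.16  0.11]
212.8 [-0.15  0.13]
208.6 [-0.14  0.14]
204.4 [-0.13  0.15]
200.2 [-0.12  0.16]
196.0 [-0.11  0.16]
191.8 [-0.1   0.17]
187.6 [-0.08  0.18]
183.4 [-0.07  0.18]
179.2 [-0.06  0.19]
175.0 [-0.04  0.19]
170.8 [-0.03  0.2 ]
166.6 [-0.01  0.2 ]
```

```bash
python3 -m inch '[[-0.23,0.13,0,0,0],[-0.23,0.14,0,0,0],[-0.19,0.05,0,-0.7,0],[-0.19,0.06,0,-0.7,0],[-0.18,0.08,0,-0.7,0]]'
python3 -m inch '[[-0.18,0.09,0,-0.7,0],[-0.17,0.10,0,-0.7,0],[-0.16,0.11,0,-0.7,0],[-0.15,0.13,0,-0.7,0],[-0.14,0.14,0,-0.7,0]]'
python3 -m inch '[[-0.13,0.15,0,-0.7,0],[-0.12,0.16,0,-0.7,0],[-0.11,0.16,0,-0.7,0],[-0.10,0.17,0,-0.7,0],[-0.08,0.18,0,-0.7,0]]'
python3 -m inch '[[-0.07,0.18,0,-0.7,0],[-0.06,0.19,0,-0.7,0],[-0.04,0.19,0,-0.7,0],[-0.02,0.1,0,-0.35,0],[0,0,0,0,0]]'
python3 - <<'E'
from h import *
snap('top','t3'); snap('scene','s3')
arms('t3');arms('s3')
s=r.get_state();c=s['tool_pos'];print(c);e=c[:2]-hub
print('arm by finger',np.degrees(np.arctan2(e[1],e[0])-np.arcsin(.018/np.hypot(*e)))%360)
E
```

```text
clock: 10.1
tool_pos: [0.5099, -0.1388, 0.0647]
eef_rot: [0.342, 0.94, 0.0, 0.001]
contact_force: [1.8, -1.2, -1.1]
opening: 0.006
clock: 10.6
tool_pos: [0.49, -0.1246, 0.0648]
eef_rot: [0.507, 0.862, 0.0, 0.002]
contact_force: [1.9, -1.6, -0.0]
opening: 0.007
clock: 11.1
tool_pos: [0.4764, -0.1042, 0.0648]
eef_rot: [0.656, 0.755, 0.0, 0.001]
contact_force: [0.8, -2.1, -0.4]
opening: 0.003
clock: 11.6
tool_pos: [0.471, -0.0868, 0.0645]
eef_rot: [0.746, 0.666, 0.0, 0.0]
contact_force: [0.6, 0.4, -0.7]
opening: 0.005
t3 293 [0.6147 0.0192 0.0671] r 0.124 ang 50.9 [0.069 0.069 0.018]
t3 419 [ 0.5786 -0.1926  0.0657] r 0.1231 ang 290.0 [0.071 0.073 0.019]
s3 146 [0.6191 0.0072 0.0656] r 0.1179 ang 45.5 [0.067 0.052 0.02 ]
s3 552 [ 0.5795 -0.1918  0.0655] r 0.1226 ang 290.5 [0.072 0.075 0.017]
[ 0.47076242 -0.08693934  0.06421128]
arm by finger 172.88960492218695
```

View pics/s3.png

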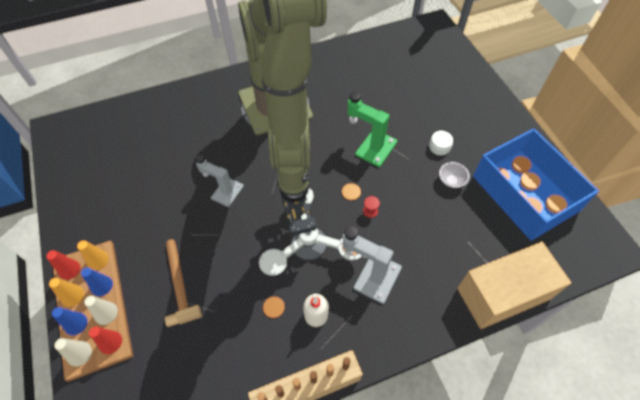

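s3: The disc's pad has reached the edge of the press head at (350,248). The pads give the disc's bearing as 50.3°, so -10.5° remains.

```bash
python3 -m inch '[[-0.01,0.12,0,-0.44,0],[-0.01,0.12,0,-0.44,0],[-0.01,0.12,0,-0.44,0],[0,0.12,0,-0.43,0],[0,0,0,0,0]]'
python3 -m inch '[[0,0,0,0,0],[0,0,0,0,0]]'
python3 - <<'E'
from h import *
snap('top','t4'); snap('scene','s4')
arms('t4');arms('s4')
s=r.get_state();c=s['tool_pos'];print(c);e=c[:2]-hub
print('arm by finger',np.degrees(np.arctan2(e[1],e[0])-np.arcsin(.018/np.hypot(*e)))%360)
E
```

```text
clock: 12.2
tool_pos: [0.4704, -0.0743, 0.0639]
eef_rot: [0.804, 0.595, 0.0, -0.0]
contact_force: [-0.5, -0.4, 0.2]
opening: 0.009
clock: 12.4
tool_pos: [0.4705, -0.0748, 0.0639]
eef_rot: [0.803, 0.595, 0.0, -0.0]
contact_force: [-0.2, 0.6, 0.9]
opening: 0.008
t4 225 [0.627  0.0023 0.0664] r 0.1203 ang 41.2 [0.063 0.066 0.019]
t4 418 [ 0.5569 -0.1974  0.0655] r 0.1221 ang 279.6 [0.071 0.075 0.02 ]
s4 121 [ 0.4249 -0.0162  0.0652] r 0.1271 ang 151.4 [0.059 0.038 0.013]
s4 541 [ 0.558  -0.1976  0.0662] r 0.1225 ang 280.1 [0.074 0.075 0.019]
s4 330 [6.33e-01 2.00e-04 6.59e-02] r 0.1236 ang 38.7 [0.074 0.064 0.02 ]
[ 0.47044277 -0.07502677  0.06393055]
arm by finger 162.48368190681126
```

The arms put the disc at bearing 39.9°, against 39.8° for the press. I'll back off, lift and go above the knob.

```bash
python3 -m inch '[[-0.07,-0.2,0,0,0],[-0.07,-0.2,0,0,0],[0,0,0.6,0,0],[0,0,1,0,0],[0,0,1,0,0]]'
python3 -m inch '[[0,0,1,0,0],[0,0,1,0,0],[0,0,1,0,0],[0,0,1,0,0],[0,0,1,0,0]]'
python3 -m inch '[[0,0,0.4,0,0],[0.8,0.4,0,0,0],[0.8,0.4,0,0,0],[0.8,0.4,0,0,0],[0.8,0.4,0,0,0]]'
python3 -m inch '[[0.8,0.4,0,0,0],[0.8,0.5,0,0,0],[0.8,0.5,0,0,0],[0.8,0.4,0,0,0],[0.2,0.1,0,0,0]]'
python3 -m inch '[[0,0,0,0,0],[0,0,0,0,0]]'
python3 - <<'E'
from h import *
snap('scene','s5');snap('top','t5');arms('t5');arms('s5')
c=r.get_state();print(c['tool_pos'],(np.array([.632,.003])-c['tool_pos'][:2])/.025)
E
```

```text
clock: 13.0
tool_pos: [0.4661, -0.086, 0.1295]
eef_rot: [0.804, 0.595, -0.001, -0.0]
contact_force: [-0.2, 0.9, 0.4]
opening: 0.004
clock: 13.5
tool_pos: [0.4662, -0.0859, 0.255]
eef_rot: [0.804, 0.595, -0.0, -0.0]
contact_force: [0.2, -0.4, 0.5]
opening: 0.009
clock: 14.0
tool_pos: [0.547, -0.0452, 0.2631]
eef_rot: [0.804, 0.595, -0.001, -0.0]
contact_force: [-0.0, -0.8, -0.1]
opening: 0.006
clock: 14.5
tool_pos: [0.633, 0.0037, 0.2626]
eef_rot: [0.803, 0.596, 0.0, -0.0]
contact_force: [0.3, 0.6, 0.5]
opening: 0.004
clock: 14.7
tool_pos: [0.6306, 0.001, 0.2635]
eef_rot: [0.804, 0.594, -0.001, -0.0]
contact_force: [-0.0, 0.3, -0.1]
opening: 0.004
t5 422 [ 0.5566 -0.1973  0.0662] r 0.122 ang 279.5 [0.07  0.074 0.019]
t5 423 [ 0.42   -0.0337  0.0664] r 0.1243 ang 159.6 [0.075 0.068 0.019]
s5 431 [ 0.421  -0.0336  0.0661] r 0.1234 ang 159.4 [0.076 0.072 0.02 ]
s5 542 [ 0.5593 -0.1973  0.0654] r 0.1224 ang 280.7 [0.074 0.076 0.019]
s5 332 [6.333e-01 1.000e-04 6.550e-02] r 0.1238 ang 38.5 [0.07  0.064 0.021]
[0.63076699 0.00109057 0.26396564] [0.04932033 0.0763773 ]
```

View pics/s5.png

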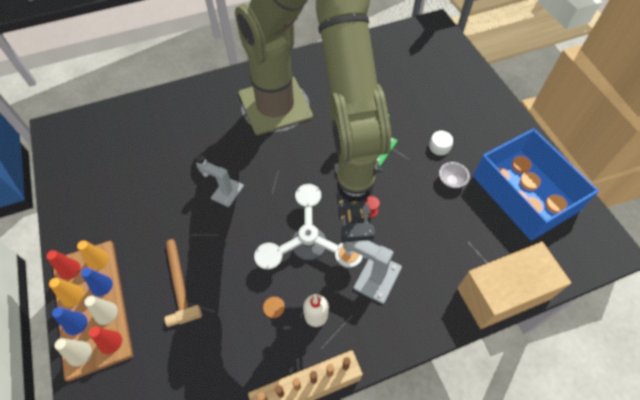

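s5: The finger is above the knob, and the disc is under the foot at (348,254). The arm bearings give 39.8° for the disc. Now I press in small steps.

```bash
python3 -m inch '[[0.05,0.08,-0.5,0,0],[0,0,-0.5,0,0],[0,0,-0.5,0,0],[0,0,-0.25,0,0],[0,0,0,0,0]]'
python3 -m inch '[[0,0,-0.08,0,0],[0,0,-0.08,0,0],[0,0,-0.08,0,0],[0,0,0,0,0]]'
python3 -m inch '[[0,0,-0.08,0,0],[0,0,-0.08,0,0],[0,0,-0.08,0,0],[0,0,0,0,0]]'
```

```text
clock: 15.3
tool_pos: [0.6322, 0.0043, 0.2186]
eef_rot: [0.804, 0.595, -0.001, -0.001]
contact_force: [-0.6, -0.4, 0.0]
opening: 0.002
clock: 15.7
tool_pos: [0.6334, 0.0042, 0.2145]
eef_rot: [0.804, 0.595, 0.0, 0.0]
contact_force: [-0.1, -0.4, 1.7]
opening: 0.007
clock: 16.1
tool_pos: [0.6334, 0.0042, 0.2082]
eef_rot: [0.804, 0.595, 0.0, 0.0]
contact_force: [-0.1, -0.0, 2.7]
opening: 0.006
```

```bash
python3 -m inch '[[0,0,-0.08,0,0],[0,0,-0.08,0,0],[0,0,-0.04,0,0],[0,0,0,0,0]]'
python3 -m inch '[[0,0,-0.04,0,0],[0,0,-0.04,0,0],[0,0,0,0,0]]'
```

```text
clock: 16.5
tool_pos: [0.6334, 0.0042, 0.2045]
eef_rot: [0.804, 0.595, 0.001, 0.0]
contact_force: [-0.7, -0.1, 10.5]
opening: 0.005
clock: 16.8
tool_pos: [0.6335, 0.0042, 0.2044]
eef_rot: [0.804, 0.595, 0.001, 0.0]
contact_force: [-5.7, 1.1, 21.7]
opening: 0.009
```

```bash
python3 -m inch '[[0,0,0.06,0,0],[0,0,0,0,0],[0,0,0,0,0]]'
python3 -m inch '[[0,0,0,0,0],[0,0,0,0,0],[0,0,0,0,0],[0,0,0,0,0]]'
python3 -m inch '[[0,0,0.1,0,0],[0,0,0.2,0,0],[0,0,0.3,0,0],[0,0,0.5,0,0],[0,0,0.5,0,0]]'
python3 -m inch '[[0,0,1,0,0],[-0.5,-0.5,1,0,0],[-1,-0.5,0,0,0],[-1,-0.5,0,0,0],[-1,-0.5,0,0,0]]'
python3 -m inch '[[-1,-0.5,0,0,0],[-1,-0.5,0,0,0],[-1,0,0,0,0],[0,0,0,0,0],[0,0,0,0,0]]'
python3 - <<'E'
from h import *
snap('scene','s6');snap('top','t6');arms('t6');arms('s6')
I,P=cloud('s6');d=np.hypot(*(P[...,:2]-[.633,.003]).transpose(2,0,1));m=(d<.025)&(P[...,2]>.185)&(P[...,2]<.22)
print('knob',P[m].mean(0),np.median(P[m][:,2]),m.sum())
I,P0=cloud('s0');m=(d<.025)&(P0[...,2]>.185)&(P0[...,2]<.22);print('before',np.median(P0[m][:,2]))
c=cv2.imread('pics/s6.png')[150:330,220:460];cv2.imwrite('pics/c6.png',cv2.resize(c,None,fx=3,fy=3,interpolation=cv2.INTER_CUBIC))
E
```

```text
clock: 17.1
tool_pos: [0.6335, 0.0042, 0.2045]
eef_rot: [0.804, 0.595, 0.001, 0.0]
contact_force: [-2.5, 0.7, 13.6]
opening: 0.003
clock: 17.5
tool_pos: [0.6335, 0.0042, 0.2045]
eef_rot: [0.804, 0.595, 0.001, 0.0]
contact_force: [-2.6, 0.1, 12.7]
opening: 0.004
clock: 18.0
tool_pos: [0.6326, 0.0043, 0.2433]
eef_rot: [0.804, 0.595, -0.001, -0.0]
contact_force: [-0.2, -0.3, 0.0]
opening: 0.004
clock: 18.5
tool_pos: [0.5446, -0.0462, 0.2936]
eef_rot: [0.804, 0.595, 0.0, 0.0]
contact_force: [1.0, -0.3, 0.3]
opening: 0.009
clock: 19.0
tool_pos: [0.471, -0.0707, 0.2935]
eef_rot: [0.804, 0.595, 0.001, 0.0]
contact_force: [0.4, 0.2, -0.3]
opening: 0.008
t6 228 [0.6276 0.0023 0.0656] r 0.1208 ang 41.0 [0.063 0.066 0.021]
t6 397 [ 0.5563 -0.2006  0.0653] r 0.1252 ang 279.1 [0.071 0.068 0.019]
s6 425 [ 0.4222 -0.0335  0.0664] r 0.1223 ang 159.2 [0.073 0.072 0.017]
s6 536 [ 0.5596 -0.1977  0.0664] r 0.1229 ang 280.8 [0.073 0.075 0.018]
s6 332 [6.335e-01 2.000e-04 6.550e-02] r 0.1239 ang 38.5 [0.072 0.064 0.021]
knob [0.63524947 0.00188205 0.19481772] 0.19512111594813764 152
before 0.19574849918276604
```

View pics/c6.png

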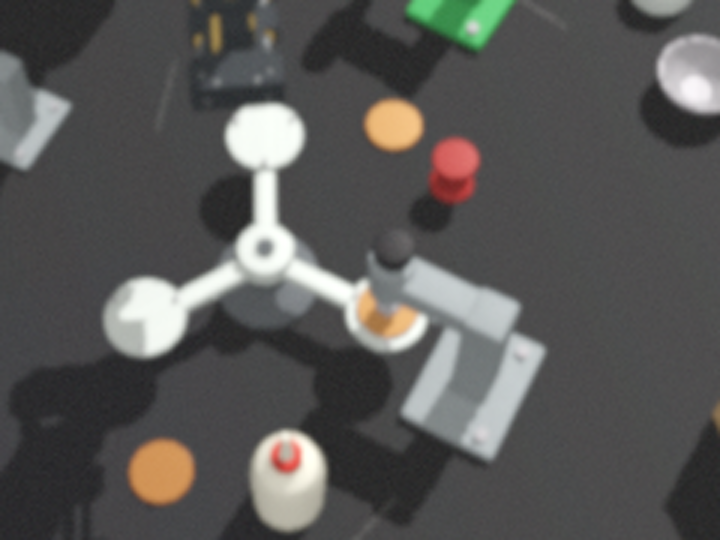

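The crop shows the disc flat on its pad under the foot at (390,315), the knob back up at 195 mm and the gripper clear.

```bash
python3 -c "
from plant import r
print(r.finish_job())"
```

```text
the job is handed in; nothing more can be done
None
```

The disc was turned under the press and pressed, and the job is handed in at about 19 s of the 64 s. No verdict was reported.

- **Turning:** I pushed the disc's arm clockwise about 82°, then the next arm about 82°, with the closed fingertips. After that the arms put the disc at bearing 39.8°, against 39.8° measured for the press, so it is centred to within a few mm.
- **Pressing:** The foot met the disc after about 10 mm. It bore on the disc for about 1 s at 10–22 N. That is above the suggested 6–10 N; the force peaked briefly at about 22 N because the last step went slightly too far, and I eased it to about 13 N.
- **Last checks:**
  - The knob's top is back at 195 mm, as before pressing.
  - The disc lies flat on its pad under the foot.
  - The arm is clear of everything.
  - No bystander looks to have moved in the last picture, judged by eye only.
- **Disagreement:** The pads gave the disc's bearing anywhere from 38.5° to 41°, about ±3 mm at the foot. The partly hidden pad under the press was the least certain. All of these are inside the 10 mm tolerance.

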